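Clamp a capped tube in the V-block weld fixture by driving its trip plunger home

ROBOT

A 7-joint arm with a two-finger parallel gripper is mounted at the origin on a cart in front of the work surface, level with it; the furniture and walls round the work are solid. World frame = base frame: x ahead of the robot, y to its left, z up, the work surface at z = 0. Lengths are in m, angles in rad, forces in N, time in s.
With the tool pointing down it reaches from about 0.425 to 0.875 m from the base axis. Payload 4.7 kg.
Tool frame: the origin (TCP) lies at the centre of the arm's flange, where the gripper is bolted on; the fingertips stand 173 mm ahead of it and the grasp point (between the pads) lies 155 mm ahead of it; z points along the fingers, y is the line along which they close (so a half turn about z gives the same grasp; the last joint's range is limited). The gripper opens to 85 mm and grips with 20 to 120 N. Pads are 22 mm wide; open, the fingers measure 114 mm over their backs; the gripper's body (76 mm by 85 mm) begins 54 mm behind the grasp point. The pads swing forward as they close: fully open they stand 13 mm farther back than shut.
Start: joints at [-1.214, 0.321, -0.07, 1.45, 0.023, 1.371, -0.057], TCP at [0.218, 0.612, 0.405] pointing down, gripper open.
Joint ranges: [-2.86, 2.86], [-0.3, 2.09], [-1.38, 1.24], [0.06, 2.45], [-1.56, 4.7], [0.09, 2.05], [-2.69, 2.69]. Speed limits (rad/s): [2.57, 2.57, 3.14, 3.14, 3.14, 3.14, 3.14].

INTERFACE

Orientations are given as a unit quaternion [x, y, z, w].
In Python, from cell import ctrl, viewer gives the robot as it stands.
- The arm moves only by the shell command python3 -m jog 'ROWS' [FORCE]. ROWS is JSON, a list of rows, each a list of 5 numbers: the opening in per cent of the stroke, from 0 (shut) to 100 (fully open), then the shift along the tool's x, y, z in cm, then the turn about the tool's z in rad. In form: [[gripper, dx, dy, dz, turn], ...]. A call has 1 to 20 rows; each row shifts and turns the commanded pose from where the row before left it, along the tool's axes as they then stand; what a row does not reach is not made up. A row lasts 1/8 s, in which the tool goes at most 62.5 mm and 10.7 degrees, less where a joint would pass 70% of its speed; a pose out of reach is approached as far as the arm can. A call is refused whole if a number of a shift passes 6.25 or a number of a turn 0.188, either way. A call with a gripper value outside its range is refused whole. The fingers move at their own pace and stop on an object; FORCE is the grip in N (left out, the last holds). Time passes only in rows, so rows that do not move let the fingers close. It gives the time, the measured TCP pose, the force, the opening and the grip force at its end, in the units of the state.
- ctrl.read_state(): the state, without advancing time (a new reading comes with each control period).
- viewer.camera(name): name is "scene" or "side" or "wrist"; returns the picture (420x560x3 uint8, red, green, blue); there is no depth.
- viewer.get_calibration(name): a dict with "fx", "fy", "cx", "cy" (pixels), "rvec" (rotation vector, rad) and "tvec" (3), from world to camera coordinates, as OpenCV has them; the wrist camera has in their place "hand_eye" (4x4, takes a point from camera to tool coordinates, whose origin is the TCP and whose axes are the flange's). Camera axes: x right, y down, z forward; pixel columns grow to the right and rows downward; lengths in m; the calibration is good to about 2 mm. A picture is of the moment at which its call begins: read the wrist's pose just before it. get_calibration takes no time and is no camera call.
- ctrl.job_done(): hands the job in; it is judged then, once.
The state is a dict: "t": time; "joint_pos": joint angles; "qd": joint speeds; "effort": joint torques, N m; "eef_pos": TCP position; "tcp_rot": TCP orientation; "ft_force": force on the tool from outside, world axes, zero at the start; "moment": the same for the moment, N m; "grip_width": finger opening in m; "grasp_force": force on a finger pad.
Only numpy, scipy, OpenCV 4.12 (cv2) and the standard library are available. Lean on these libraries where they do the work, as an engineer would, in place of code of your own. Each camera call takes 0.05 s, during which the arm holds its last target. There are 200 camera calls.

TASK

Take the brass-capped steel tube from the wooden rest and lay it in both V-blocks of the weld fixture, brass cap towards the blue tailstock. Then push it along the grooves against the sprung brass plunger, right through the plunger's stroke, until it trips the hold-down, which must snap shut on the tube. Stop pushing when it trips: the plunger has only about 8 mm of over-travel before it is damaged. Leave the other things on the table where they lie.

Things in the scene. Friction and masses are not known exactly. Their poses are not given: they have to be found in the camera images.
- tube: The work: a steel tube, 28 mm in diameter, 170 mm long, 0.14 to 0.26 kg, with a flush brass cap on one end. Origin: the middle of its axis; x runs along the tube towards the cap. It starts in the wooden rest, its axis 34 mm above the table, and may be gripped from above anywhere within 25 mm of its middle.
- tube_cap (a point): Centre of the flat outer face of the brass cap, 85 mm from the tube's origin.
- tube_tail (a point): Centre of the tube's other, open end, 85 mm from its origin on the opposite side: the end to push on.
- tube_rest: Fixed plywood board, 140 x 62 x 8 mm, with two wooden V strips 55 mm either side of its middle (12 mm thick, 48 mm wide, tops 31 mm high) that carry the tube. Origin: under its middle, on the table; x along the tube.
- fixture: Fixed weld fixture: an aluminium bed, 72 mm wide, top 12 mm above the table, from x = -80 to +170 mm, with two steel V-blocks (18 mm thick, 54 mm wide, tops 43.5 mm above the table) centred at x = -50 and +40 mm. Origin: on the table. x runs along the grooves towards the blue tailstock, z is up. A tube in both grooves has its axis at y = 0, z = 46 mm, parallel to x.
- cradle (a point): Good place for the tube's origin when it is first laid in the grooves: on their axis at x = -32, z = 46 mm of the fixture. The cap is then 10 to 34 mm short of the free plunger and the tail stands out past the bed. A grip 22 mm from the tube's middle towards the cap comes down between the V-blocks, clear of both.
- slot (a point): Point on the grooves' axis at x = 75, z = 46 mm of the fixture: middle of the range for the free plunger's face. The blue tailstock that carries plunger and hold-down is clamped along its slot wherever the last job left it, so the face is anywhere from 12 mm before to 12 mm past this point (fixture x = 63 to 87 mm). Its true place is not listed: find it by touch or sight.
- plunger (a joint): Travel in m of the sprung trip plunger (brass disc, 21 mm across, on the grooves' axis at the front of the tailstock): 0 free, grows as it is pushed along the fixture's +x. Pushing the tube against it takes about 6 to 10 N at first, up to 15 N near the end. At 0.012 to 0.015 it trips, snaps on and stays locked at about 0.017. It may be pushed on to 0.025 at most; its dead stop is at 0.028.
- hold_down (a joint): Angle in rad of the dark steel hold-down arm on the tailstock: about 0.14 cocked (raised, held up by the plunger); when tripped its spring shuts it in about 0.3 s: about 0.65 shut on the tube, 0.78 on nothing. Pivot 46 mm behind the free plunger's face, 50 mm above the table. Cocked, its tip stands over the plunger, top about 100 mm above the table; shut, its pad sits on the tube about 20 mm from the cap face.
- pin_vise: Bystander: steel pin vise with a scriber point, 99 mm long, at the right front of the table. Leave it.
- screwdriver: Bystander: screwdriver with a red handle, 165 mm long. Leave it.
- needle_file_1: Bystander: needle file with an orange handle, 174 mm long. Leave it.
- hex_key_2: Bystander: black hex key, 80 mm long, to the right of the fixture. Leave it.
- gauge_block: Bystander: ground setup block with holes, 75 x 50 x 25 mm, to the right of the fixture. Leave it.

How it is judged:
On the way:
1. the tube lies in both V-grooves, cap towards the tailstock, with the hold-down still cocked (z of tube in the frame of fixture between 0.0435 and 0.0485 m and y of tube in the frame of fixture between -0.003 and 0.003 m and angle between the x axis of tube and the x axis of fixture, either way round below 0.05 rad and x of tube_cap in the frame of fixture above 0.045 m and value of joint hold_down below 0.3 rad), for 0.2 s.
At the end, for the whole second after the job is handed in: The plunger is locked home (over 15 mm in), the hold-down is shut on the tube (0.58 to 0.72 rad), and the tube lies still in both V-grooves (within 3 mm sideways, 2.5 mm in height, 0.05 rad), brass cap at the plunger (70 mm or more along the fixture's x) (value of joint plunger above 0.015 m and value of joint hold_down between 0.58 and 0.72 rad and z of tube in the frame of fixture between 0.0435 and 0.0485 m and y of tube in the frame of fixture between -0.003 and 0.003 m and angle between the x axis of tube and the x axis of fixture, either way round below 0.05 rad and x of tube_cap in the frame of fixture above 0.07 m and linear speed of tube below 0.01 m/s); the robot touches nothing.
It fails at once if the plunger is driven past its rated over-travel (25 mm) (value of joint plunger above 0.025 m).
It fails at once if a bystander is pushed more than 30 mm (distance of any of pin_vise, screwdriver, needle_file_1, hex_key_2, gauge_block from where it was at the start of the episode above 0.03 m).
It also fails if it takes over 54 s, if anything falls off the work surface, if the arm or the gripper's body presses on something with over 40 N, if the wrist force passes 120 N, or if a joint passes its speed limit or range.

## Working session

There is one attempt and no reset: what is moved stays moved. The work goes in short steps, Python scripts to look and compute and a shell command to move; the robot and the scene stay as the last step left them, time stands still between calls to the robot, and variables do not carry over. Pictures are saved under pics/ and viewed, at most 10 in all, crops included, and the job is handed in when it is done.

```bash
mkdir -p pics; cat > h.py <<'E'
import numpy as np, cv2
from scipy.spatial.transform import Rotation as R
from cell import ctrl, viewer
def cam(name):
    s=ctrl.read_state(); im=viewer.camera(name); c=viewer.get_calibration(name)
    K=np.array([[c['fx'],0,c['cx']],[0,c['fy'],c['cy']],[0,0,1]])
    if name=='wrist':
        T=np.eye(4);T[:3,:3]=R.from_quat(s['tcp_rot']).as_matrix();T[:3,3]=s['eef_pos'];T=T@np.array(c['hand_eye'])
    else:
        M=np.eye(4);M[:3,:3]=cv2.Rodrigues(np.array(c['rvec'],float))[0];M[:3,3]=np.ravel(c['tvec']);T=np.linalg.inv(M)
    return im,K,T
def save(name,fn):
    im,K,T=cam(name); cv2.imwrite('pics/'+fn+'.png',im[:,:,::-1]); np.savez('pics/'+fn,K=K,T=T)
def px(fn,u,v,z):
    d=np.load('pics/'+fn+'.npz');r=d['T'][:3,:3]@np.linalg.inv(d['K'])@[u,v,1];o=d['T'][:3,3]
    return o+r*(z-o[2])/r[2]
def proj(fn,P):
    d=np.load('pics/'+fn+'.npz');p=d['K']@(np.linalg.inv(d['T'])@np.r_[P,1])[:3];return p[:2]/p[2]
E
python3 - <<'E'
from h import *
save('scene','s1');save('side','d1');save('wrist','w1')
s=ctrl.read_state();print(s);print(R.from_quat(s['tcp_rot']).as_matrix().round(3))
print(np.load('pics/s1.npz')['T'].round(3),np.load('pics/d1.npz')['T'].round(3),viewer.get_calibration('wrist'))
E
```

```text
{'t': 0.15, 'joint_pos': array([-1.21391093,  0.32165066, -0.07009227,  1.45139746,  0.02259346,
        1.37077599, -0.05688708]), 'qd': array([-2.89585079e-04, -1.82800757e-03,  9.53752927e-04, -8.75942404e-04,
       -2.84387380e-04, -5.84876002e-05, -7.27504205e-04]), 'effort': array([-3.48804633e-04, -4.94094014e+01, -3.82926688e-01, -3.14691210e+01,
        1.30422955e-02,  8.31474928e-03,  7.17449183e-06]), 'eef_pos': array([0.21844612, 0.61203569, 0.40387461]), 'tcp_rot': array([ 1.70533488e-01,  9.85351616e-01, -7.17324074e-04, -8.53658890e-05]), 'ft_force': array([ 0.24751785, -0.05866385,  0.4433427 ]), 'moment': array([ 0.02752981, -0.00449674, -0.06053453]), 'grasp_force': 0.0, 'grip_width': 0.08555569393764272}
[[-0.942  0.336 -0.   ]
 [ 0.336  0.942 -0.001]
 [-0.    -0.001 -1.   ]]
[[-0.745 -0.317  0.587 -0.322]
 [-0.667  0.368 -0.648  1.   ]
 [-0.01  -0.874 -0.486  0.781]
 [ 0.     0.     0.     1.   ]] [[ 0.978 -0.127  0.165  0.366]
 [-0.208 -0.664  0.718 -0.661]
 [ 0.018 -0.737 -0.676  0.77 ]
 [ 0.     0.     0.     1.   ]] {'fx': 295.18912190577805, 'fy': 295.18912190577805, 'cx': 282.12414423461985, 'cy': 209.28428892520256, 'hand_eye': array([[ 2.63350228e-04, -9.64432141e-01, -2.64330428e-01,
         6.59970405e-02],
       [ 9.99999964e-01,  2.64955149e-04,  2.95802386e-05,
         2.65732669e-04],
       [ 4.15075753e-05, -2.64330427e-01,  9.64432177e-01,
         3.10520982e-02],
       [ 0.00000000e+00,  0.00000000e+00,  0.00000000e+00,
         1.00000000e+00]])}
```

View pics/s1.png

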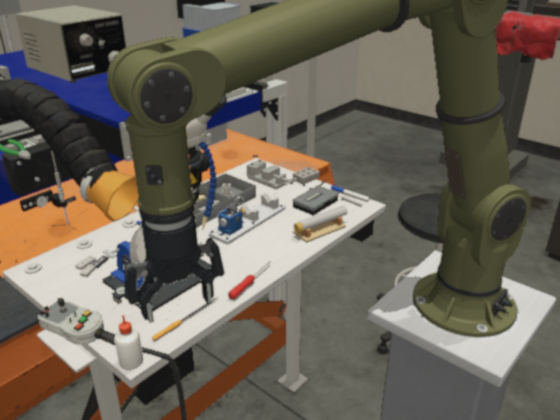

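View pics/d1.png

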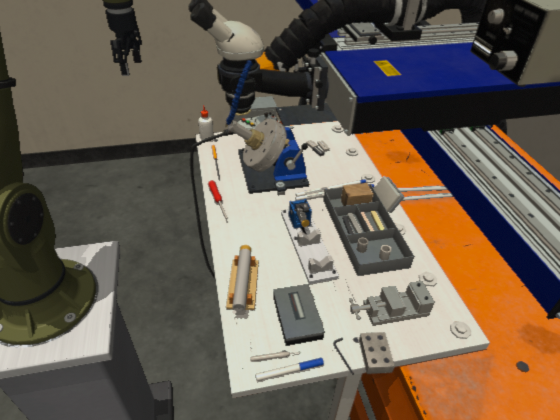

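The side view shows the tube in its rest, from the cap at (246,250) to the tail at (240,308). The fixture bed runs from (330,278) to (285,212), with the tailstock at about (298,212) on the far, +y side. The V-blocks are at about (320,262) and (307,235).

```bash
python3 - <<'E'
from h import *
c=px('d1',246,250,.04);t=px('d1',240,308,.04);print('tube',c,t,np.linalg.norm(c-t),(c+t)/2)
for uv,z in [((339,275),.012),((314,281),.012),((283,212),.012),((320,268),.043),((307,237),.043),((300,208),.05)]:print(uv,px('d1',*uv,z).round(3))
im=cv2.imread('pics/d1.png');c=im[170:330,200:400];cv2.imwrite('pics/d1c.png',cv2.resize(c,None,fx=3.7,fy=3.7,interpolation=cv2.INTER_CUBIC))
E
```

```text
tube [0.45432084 0.02483427 0.04      ] [ 0.41648216 -0.13434361  0.04      ] 0.1636134523069526 [ 0.4354015  -0.05475467  0.04      ]
(339, 275) [ 0.655 -0.068  0.012]
(314, 281) [ 0.594 -0.074  0.012]
(283, 212) [0.576 0.17  0.012]
(320, 268) [ 0.608 -0.064  0.043]
(307, 237) [0.605 0.036 0.043]
(300, 208) [0.612 0.135 0.05 ]
```

View pics/d1c.png

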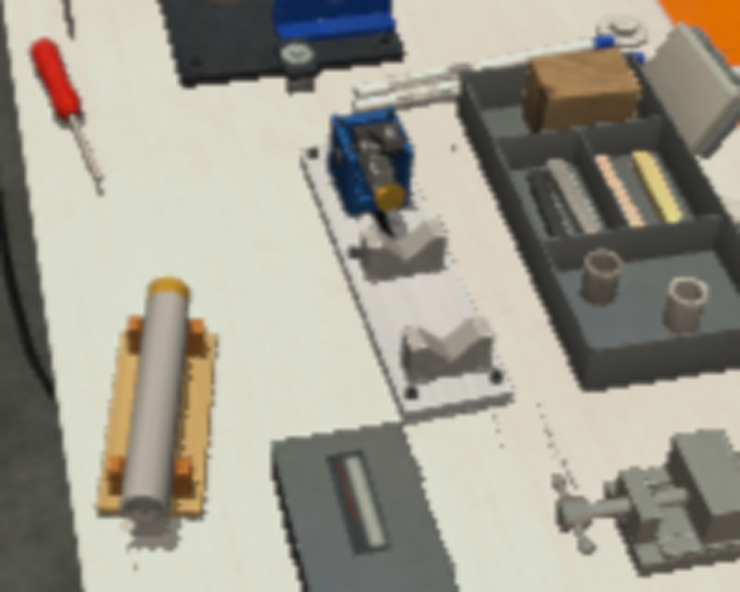

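The enlarged crop confirms the tube's cap faces the far, +y end. The tailstock is at the far end of the fixture, and its brass plunger is at about crop (390,195). I'll plan the approach to above the tube.

```bash
cat >> h.py <<'E'
def plan(pts,psi,n,g=100):
    """rows from current pose through world pts (n rows each), ending with tool x at azimuth psi"""
    s=ctrl.read_state();p=np.array(s['eef_pos']);M=R.from_quat(s['tcp_rot']).as_matrix();a=np.arctan2(M[1,0],M[0,0])
    N=sum(n);dt=-((psi-a+np.pi)%(2*np.pi)-np.pi)/N
    for q,k in zip(pts,n):
        d=(np.array(q)-p)/k;p=np.array(q)
        for _ in range(k):
            print([g,*np.round([100*(d[0]*np.cos(a)+d[1]*np.sin(a)),100*(d[0]*np.sin(a)-d[1]*np.cos(a)),-100*d[2]],2).tolist(),round(dt,3)]); a-=dt
E
python3 - <<'E'
from h import *
plan([(.31,.36,.404),(.44,.1,.38),(.44,-.033,.33)],np.deg2rad(76.6),[5,5,3])
E
```

```text
[100, -3.42, -4.13, -0.0, np.float64(0.112)]
[100, -3.86, -3.72, -0.0, np.float64(0.112)]
[100, -4.25, -3.27, -0.0, np.float64(0.112)]
[100, -4.59, -2.77, -0.0, np.float64(0.112)]
[100, -4.88, -2.23, -0.0, np.float64(0.112)]
[100, -5.7, -1.17, 0.48, np.float64(0.112)]
[100, -5.79, -0.52, 0.48, np.float64(0.112)]
[100, -5.81, 0.13, 0.48, np.float64(0.112)]
[100, -5.76, 0.78, 0.48, np.float64(0.112)]
[100, -5.64, 1.43, 0.48, np.float64(0.112)]
[100, -4.41, -0.46, 1.67, np.float64(0.112)]
[100, -4.43, 0.04, 1.67, np.float64(0.112)]
[100, -4.4, 0.54, 1.67, np.float64(0.112)]
```

```bash
python3 -m jog '[[100,-3.4,-4.1,0,0.112],[100,-3.9,-3.7,0,0.112],[100,-4.2,-3.3,0,0.112],[100,-4.6,-2.8,0,0.112],[100,-4.9,-2.2,0,0.112],[100,-5.7,-1.2,0.5,0.112],[100,-5.8,-0.5,0.5,0.112],[100,-5.8,0.1,0.5,0.112],[100,-5.8,0.8,0.5,0.112],[100,-5.6,1.4,0.5,0.112],[100,-4.4,-0.5,1.7,0.112],[100,-4.4,0,1.7,0.112],[100,-4.4,0.5,1.7,0.112],[100,0,0,0,0],[100,0,0,0,0],[100,0,0,0,0]]'
python3 -c "
from h import *
save('wrist','w2');save('side','d2');print(ctrl.read_state()['joint_pos'])"
```

```text
t: 2.15
eef_pos: [0.4404, -0.0307, 0.3291]
tcp_rot: [0.782, 0.623, 0.0, 0.0]
ft_force: [-0.9, -0.1, -0.0]
grip_width: 0.0854
grasp_force: 0.0
[-0.57861215 -0.10533998  0.56251737  2.05797024  0.06072192  1.17281168
 -0.26763915]
```

View pics/w2.png

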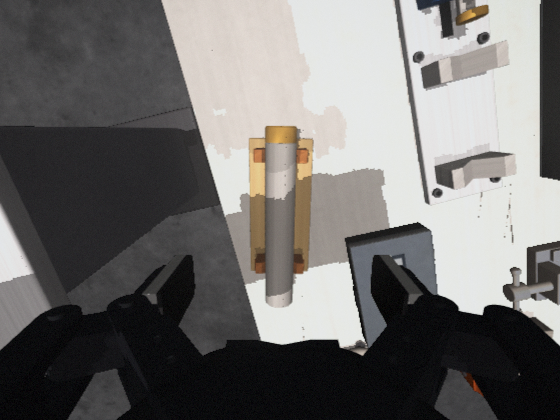

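The wrist view shows the tube axis from the cap at (282,127) to the tail at (279,305). The fixture's right edge and near V-block are visible, with bed near corners at about (428,204) and (545,178 clipped).

```bash
python3 - <<'E'
from h import *
c=px('w2',282,127,.046);t=px('w2',279,305,.044);d=c-t;a=np.arctan2(d[1],d[0])
print(c,t,np.hypot(*d[:2]),np.rad2deg(a));m=(c+t)/2;print('mid',m)
u=np.array([np.cos(a),np.sin(a)]);g=m[:2]+.021*u;print('grip',g)
plan([(*g,.33),(*g,.188)],a,[1,1])
E
```

```text
[0.4566067  0.03555992 0.046     ] [ 0.41628068 -0.12739205  0.044     ] 0.16786760709510315 76.10017036306829
mid [ 0.43644369 -0.04591607  0.045     ]
grip [ 0.44148842 -0.02553101]
[100, 0.55, -0.01, -0.1, np.float64(0.009)]
[100, 0.0, 0.0, 14.2, np.float64(0.009)]
```

```bash
python3 -m jog '[[100,0.4,0,2,0.018],[100,0,0,3,0],[100,0,0,3,0],[100,0,0,3,0],[100,0,0,2,0],[100,0,0,1.1,0],[100,0,0,0,0],[100,0,0,0,0],[30,0,0,0,0],[20,0,0,0,0],[20,0,0,0,0],[20,0,0,0,0],[20,0,0,0,0],[20,0,0,0,0],[20,0,0,0,0],[20,0,0,0,0]]' 60
```

```text
t: 4.25
eef_pos: [0.4399, -0.0277, 0.1879]
tcp_rot: [0.788, 0.615, -0.001, -0.002]
ft_force: [-6.0, 2.2, 10.5]
grip_width: 0.0265
grasp_force: 58.3
```

```bash
python3 - <<'E'
from h import *
for uv in [(428,204),(400,0)]:print(px('w2',*uv,.012))
for uv in [(309.5,283.5),(338.4,276.8),(281,211)]:print('side',px('d1',*uv,.012))
plan([(.44,-.028,.37),(.51,-.01,.37)],1.33,[4,2],20)
E
python3 -m jog '[[20,0,0,-2,0],[20,0,0,-4,0],[20,0,0,-6,0],[20,0,0,-6,0],[20,1.7,3.1,0,0],[20,1.7,3.1,0,0],[20,0,0,0,0],[20,0,0,0,0],[20,0,0,0,0]]'
python3 -c "
from h import *
save('wrist','w3')"
```

```text
[ 0.58248189 -0.06918425  0.012     ]
[0.57652063 0.11397249 0.012     ]
side [ 0.58166269 -0.07854765  0.012     ]
side [ 0.65193989 -0.07247772  0.012     ]
side [0.57206465 0.17487177 0.012     ]
[20, -0.01, 0.0, -4.55, np.float64(-0.001)]
[20, -0.01, 0.0, -4.55, np.float64(-0.001)]
[20, -0.01, 0.0, -4.55, np.float64(-0.001)]
[20, -0.01, 0.0, -4.55, np.float64(-0.001)]
[20, 1.71, 3.18, -0.0, np.float64(-0.001)]
[20, 1.71, 3.18, -0.0, np.float64(-0.001)]
t: 5.38
eef_pos: [0.5087, -0.0108, 0.3674]
tcp_rot: [0.789, 0.615, -0.0, -0.0]
ft_force: [-0.9, -0.3, -2.0]
grip_width: 0.0267
grasp_force: 59.9
```

View pics/w3.png

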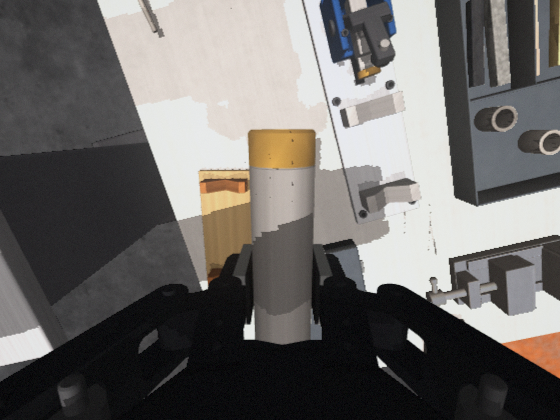

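Tube is held with its axis at column 281, cap edge at row 129, parallel to image columns. The fixture is at upper right, with its left bed edge from about (303,0) to (357,222). I'll enlarge it.

```bash
python3 - <<'E'
import cv2
im=cv2.imread('pics/w3.png');cv2.imwrite('pics/w3c.png',cv2.resize(im[0:230,290:450],None,fx=2.6*1,fy=2.6,interpolation=cv2.INTER_CUBIC)[:600])
E
```

```text
(no output)
```

View pics/w3c.png

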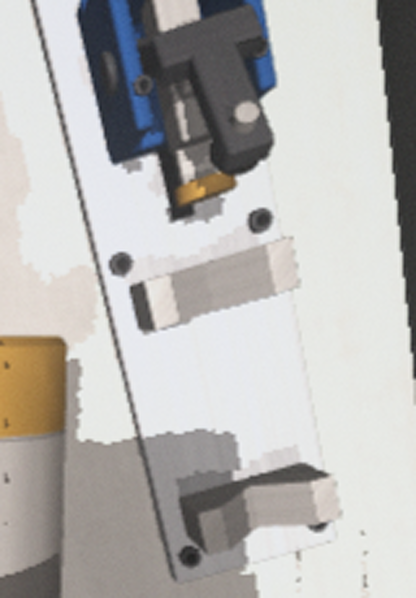

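```bash
python3 - <<'E'
from h import *
f=lambda u,v,z:px('w3',u/2.6+290,v/2.6,z).round(4)
cl=f(176,577,.012);cr=f(335,540,.012);e=f(38,0,.012)
s1=f(190,555,.014);s2=f(121,263,.014);s3=f(260,220,.014)
print('corners',cl,cr,'width',np.linalg.norm(cl-cr),'edge',e)
for n,a,b in[('edge',cl,e),('screws',s1,s2)]: print(n,np.rad2deg(np.arctan2(*(b-a)[1::-1])))
d=cr-cl;print('perp',90+np.rad2deg(np.arctan2(d[1],d[0])))
print('screws',s1,s2,s3,(s2+s3)/2)
# block tops: block2 right end corners, left end ; block1 right
for n,p in dict(b2l_near=(150,332),b2l_far=(131,285),b2r_near=(298,285),b2r_far=(288,238),b1r_near=(340,515),b1r_far=(325,470),b1l_near=(205,550)).items():print(n,f(*p,.0435))
print('disc',f(175,200,.056),f(205,210,.046),f(235,180,.056))
print('capmid',px('w3',281,129,.367-.155+.012),px('w3',248,150,.212)[:2],px('w3',315,150,.212)[:2])
s=ctrl.read_state();M=R.from_quat(s['tcp_rot']).as_matrix();print(np.rad2deg(np.arctan2(M[1,0],M[0,0])),s['eef_pos'])
E
```

```text
corners [ 0.5847 -0.0679  0.012 ] [ 0.6552 -0.0681  0.012 ] width 0.07050028368737249 edge [0.5752 0.1635 0.012 ]
edge 92.35092657140203
screws 92.55696435547425
perp 89.83745921755875
screws [ 0.5921 -0.0587  0.014 ] [0.5865 0.0667 0.014 ] [0.6422 0.069  0.014 ] [0.61435 0.06785 0.014  ]
b2l_near [0.5866 0.0395 0.0435]
b2l_far [0.583  0.0573 0.0435]
b2r_near [0.6416 0.0425 0.0435]
b2r_far [0.6403 0.0593 0.0435]
b1r_near [ 0.6458 -0.0466  0.0435]
b1r_far [ 0.6424 -0.0274  0.0435]
b1l_near [ 0.5921 -0.0478  0.0435]
disc [0.6002 0.0803 0.056 ] [0.6125 0.0755 0.046 ] [0.6208 0.0815 0.056 ]
capmid [0.52522208 0.05391976 0.224     ] [0.50986443 0.04911411] [0.53676644 0.04234828]
75.8687452584662 [ 0.50876901 -0.0107203   0.36757334]
```

```bash
python3 - <<'E'
from h import *
plan([(.6167,-.0045,.367),(.6167,-.0045,.235)],np.deg2rad(92.4),[3,3],20)
E
```

```text
[20, 1.08, 3.44, 0.02, np.float64(-0.048)]
[20, 0.91, 3.49, 0.02, np.float64(-0.048)]
[20, 0.74, 3.53, 0.02, np.float64(-0.048)]
[20, 0.0, 0.0, 4.4, np.float64(-0.048)]
[20, 0.0, 0.0, 4.4, np.float64(-0.048)]
[20, 0.0, 0.0, 4.4, np.float64(-0.048)]
```

```bash
python3 -m jog '[[20,1.08,3.44,0,-0.048],[20,0.91,3.49,0,-0.048],[20,0.74,3.53,0,-0.048],[20,0,0,4.4,-0.048],[20,0,0,4.4,-0.048],[20,0,0,4.4,-0.048],[20,0,0,0,0],[20,0,0,0,0],[20,0,0,0,0]]'
python3 -c "
from h import *
save('wrist','w4');save('side','d4')
a=cv2.imread('pics/w4.png')[0:240,160:420];b=cv2.imread('pics/d4.png')[150:310,220:380]
cv2.imwrite('pics/c4.png',np.hstack([cv2.resize(a,(390,360)),cv2.resize(b,(360,360))]))"
```

```text
t: 6.55
eef_pos: [0.6186, -0.0042, 0.2384]
tcp_rot: [0.692, 0.722, 0.002, 0.001]
ft_force: [-0.3, 1.0, -2.8]
grip_width: 0.0263
grasp_force: 60.0
```

View pics/c4.png

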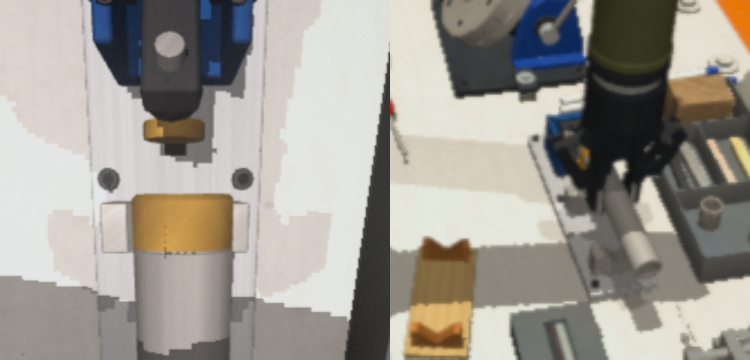

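The wrist crop shows the tube straight above the V-block: tube centre at crop column 182, block shoulders at 102 and 250, screws at 109 and 242, plunger disc at 145–204.

```bash
python3 - <<'E'
from h import *
f=lambda u,v,z:px('w4',u/1.5+160,v/1.5,z)
s=ctrl.read_state();M=R.from_quat(s['tcp_rot']).as_matrix();a=np.arctan2(M[1,0],M[0,0]);print(np.rad2deg(a),s['eef_pos'])
o=np.array(s['eef_pos'])
def t(n,P): 
    q=M.T@(P-o); print(n,'tool x,y mm',(q[:2]*1000).round(1),P.round(4))
z=.238-.155
t('tubeL',f(132,225,z));t('tubeR',f(232,225,z));t('cap',f(182,195,z+.014))
t('bl',f(102,228,.0435));t('br',f(250,228,.0435));t('scL',f(109,179,.014));t('scR',f(242,179,.014));t('pl',f(145,130,.046));t('pr',f(204,130,.046));t('face',f(174,120,.0565));t('faceb',f(174,140,.046))
t('edgeLfar',f(87,30,.012));t('edgeLnear',f(98,330,.012));t('edgeRfar',f(258,130,.012));t('edgeRnear',f(253,330,.012))
E
```

```text
92.39456327505087 [ 0.61825097 -0.00409946  0.23775128]
tubeL tool x,y mm [ 58.  -12.8] [0.6035 0.0534 0.083 ]
tubeR tool x,y mm [58.  14.8] [0.6311 0.0545 0.083 ]
cap tool x,y mm [66.  1.] [0.617 0.062 0.097]
bl tool x,y mm [ 54.2 -28.2] [0.5885 0.049  0.0435]
br tool x,y mm [54.2 25.7] [0.6423 0.0512 0.0435]
scL tool x,y mm [ 72.1 -29.6] [0.5864 0.0668 0.014 ]
scR tool x,y mm [72.1 26. ] [0.642  0.0692 0.014 ]
pl tool x,y mm [ 87.1 -11.6] [0.6037 0.0826 0.046 ]
pr tool x,y mm [87.1  8.4] [0.6237 0.0834 0.046 ]
face tool x,y mm [88.7 -1.6] [0.6136 0.0846 0.0565]
faceb tool x,y mm [83.9 -1.8] [0.6136 0.0798 0.046 ]
edgeLfar tool x,y mm [127.6 -36. ] [0.5777 0.122  0.012 ]
edgeLnear tool x,y mm [  5.5 -37.9] [ 5.809e-01 -1.000e-04  1.200e-02]
edgeRfar tool x,y mm [91.4 32.2] [0.6473 0.0888 0.012 ]
edgeRnear tool x,y mm [ 5.3 33.7] [0.6524 0.0028 0.012 ]
```

```bash
python3 -m jog '[[20,0,-0.25,1.2,0],[20,0,0,1,0],[20,0,0,0.6,0],[20,0,0,0.3,0],[20,0,0,0,0],[20,0,0,0,0]]'
python3 -m jog '[[20,0,0,0.2,0],[20,0,0,0.2,0],[20,0,0,0,0],[20,0,0,0,0]]'
```

```text
t: 7.4
eef_pos: [0.6152, -0.0042, 0.205]
tcp_rot: [0.692, 0.722, 0.0, 0.0]
ft_force: [-0.6, -0.5, -1.9]
grip_width: 0.0266
grasp_force: 60.1
t: 7.9
eef_pos: [0.6153, -0.0041, 0.2009]
tcp_rot: [0.692, 0.722, 0.0, 0.0]
ft_force: [1.7, -0.8, -1.4]
grip_width: 0.0267
grasp_force: 60.4
```

```bash
python3 -m jog '[[20,0,0,0.1,0],[20,0,0,0,0],[20,0,0,0,0]]'
python3 -m jog '[[34,0,0,0,0],[36,0,0,0,0],[45,0,0,0,0],[60,0,0,0,0],[60,0,0,0,0],[60,0,0,0,0],[60,0,0,0,0]]'
```

```text
t: 8.28
eef_pos: [0.6156, -0.0041, 0.2004]
tcp_rot: [0.692, 0.722, 0.001, 0.001]
ft_force: [2.3, 0.5, 2.1]
grip_width: 0.0265
grasp_force: 60.6
t: 9.15
eef_pos: [0.615, -0.0041, 0.1997]
tcp_rot: [0.692, 0.722, -0.0, -0.0]
ft_force: [-0.6, 0.9, 0.4]
grip_width: 0.0508
grasp_force: 0.0
```

```bash
python3 -m jog '[[60,0,0,-2,0],[60,0,0,-4,0],[60,0,0,-5,0],[30,-4,0,-2,0],[0,-5,0,0,0],[0,-4.5,0,0,0],[0,0,0,0,0],[0,0,0,0,0],[0,0,0,0,0]]'
python3 - <<'E'
from h import *
for z in(.0,.04):
  for uv in[(273.5,289),(309.5,285),(323,324),(349,296),(360,310)]:print(z,px('d1',*uv,z).round(3))
save('wrist','w5');save('side','d5')
a=cv2.imread('pics/w5.png')[0:420,110:450];b=cv2.imread('pics/d5.png')[180:340,240:380]
cv2.imwrite('pics/c5.png',np.hstack([a,cv2.resize(b,(367,420))]))
E
```

```text
t: 10.28
eef_pos: [0.6211, -0.1371, 0.3301]
tcp_rot: [0.691, 0.723, 0.001, -0.0]
ft_force: [-0.6, 0.4, -0.1]
grip_width: 0.0005
grasp_force: 0.0
0.0 [ 0.501 -0.069  0.   ]
0.0 [ 0.584 -0.074  0.   ]
0.0 [ 0.584 -0.18   0.   ]
0.0 [ 0.662 -0.121  0.   ]
0.0 [ 0.673 -0.161  0.   ]
0.04 [ 0.494 -0.1    0.04 ]
0.04 [ 0.573 -0.104  0.04 ]
0.04 [ 0.573 -0.205  0.04 ]
0.04 [ 0.647 -0.149  0.04 ]
0.04 [ 0.657 -0.187  0.04 ]
```

View pics/c5.png

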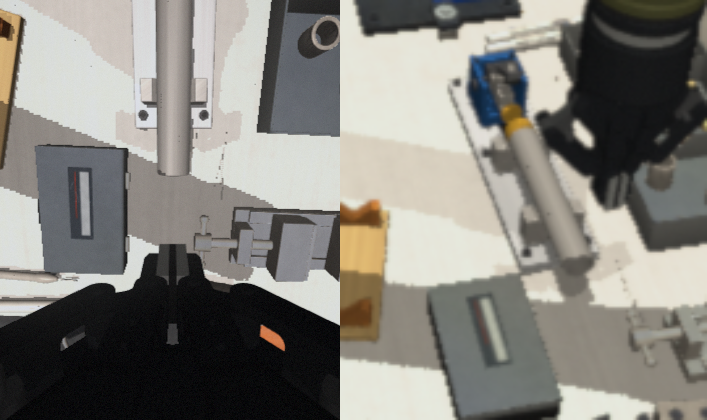

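The crop shows the tube seated in both grooves, with its tail at full-image (283,174). The vise handle tip is at (305,240) and the box edge at (240,150–270).

```bash
python3 - <<'E'
from h import *
s=ctrl.read_state();M=R.from_quat(s['tcp_rot']).as_matrix();o=np.array(s['eef_pos'])
for n,u,v,z in[('tailtop',283,174,.055),('tailL',268,172,.046),('tailR',299,172,.046),('handleT',313,215,.03),('handleL',303,242,.03),('handleB',315,262,.03),('boxR',237,150,.03),('boxRb',237,270,.03),('bl',252,90,.0435),('br',317,90,.0435)]:
  P=px('w5',u,v,z);print(n,(M.T@(P-o))[:2]*1000,P)
E
```

```text
tailtop [30.59577915  1.76809541] [ 0.62144221 -0.10652121  0.055     ]
tailL [ 30.97571896 -11.08530907] [ 0.60858594 -0.10670788  0.046     ]
tailR [30.98550261 15.54757748] [ 0.63519198 -0.1055122   0.046     ]
handleT [-12.21331828  30.41568338] [ 0.6519712  -0.14799529  0.03      ]
handleL [-39.62820996  21.4389036 ] [ 0.64422404 -0.17578272  0.03      ]
handleB [-60.8601249   33.76576545] [ 0.65748409 -0.19644469  0.03      ]
boxR [ 48.43653989 -39.3647852 ] [ 0.57955934 -0.09051275  0.03      ]
boxRb [-69.58598602 -44.04854456] [ 0.5801355 -0.2086268  0.03     ]
bl [ 97.03228911 -23.33400536] [ 0.5934084  -0.04126053  0.0435    ]
br [97.06537457 29.2144481 ] [ 0.64590327 -0.0388876   0.0435    ]
```

```bash
python3 -m jog '[[0,0.5,0.25,4,0],[0,0,0,4,0],[0,0,0,3,0],[0,0,0,1.5,0],[0,0,0,0.2,0],[0,0,0,0,0],[0,0,0,0,0]]'
python3 -m jog '[[0,0.5,0,0,0],[0,0.3,0,0,0],[0,0.3,0,0,0],[0,0.3,0,0,0],[0,0.2,0,0,0],[0,0,0,0,0]]'
```

```text
t: 11.25
eef_pos: [0.6236, -0.1341, 0.2042]
tcp_rot: [0.692, 0.722, 0.001, 0.001]
ft_force: [-0.1, -0.2, -0.3]
grip_width: 0.0003
grasp_force: 0.0
t: 12.0
eef_pos: [0.6223, -0.1179, 0.2027]
tcp_rot: [0.692, 0.722, -0.0, 0.0]
ft_force: [-0.3, 0.2, -0.2]
grip_width: -0.0005
grasp_force: 0.1
```

```bash
python3 -m jog '[[0,0.2,0,0,0],[0,0.2,0,0,0],[0,0.2,0,0,0],[0,0,0,0,0]]'
python3 -m jog '[[0,0.2,0,0,0],[0,0.2,0,0,0],[0,0.2,0,0,0],[0,0,0,0,0]]'
python3 -m jog '[[0,0.2,0,0,0],[0,0.2,0,0,0],[0,0,0,0,0]]'
```

```text
t: 12.5
eef_pos: [0.6221, -0.1117, 0.2027]
tcp_rot: [0.692, 0.722, 0.0, -0.0]
ft_force: [0.1, -0.8, -0.7]
grip_width: -0.0001
grasp_force: 0.5
t: 13.0
eef_pos: [0.6218, -0.1055, 0.2027]
tcp_rot: [0.692, 0.722, 0.0, -0.0]
ft_force: [0.3, -1.1, -0.3]
grip_width: 0.0002
grasp_force: 0.4
t: 13.38
eef_pos: [0.6216, -0.1016, 0.2027]
tcp_rot: [0.692, 0.722, 0.0, -0.0]
ft_force: [-0.3, -1.8, -1.0]
grip_width: 0.0002
grasp_force: 0.5
```

```bash
for i in 1 2 3; do python3 -m jog '[[0,0.2,0,0,0],[0,0.1,0,0,0],[0,0,0,0,0]]' | egrep 'eef|ft'; done
```

```text
eef_pos: [0.6214, -0.1003, 0.2029]
ft_force: [0.5, -4.4, -0.8]
eef_pos: [0.6211, -0.0997, 0.2031]
ft_force: [0.1, -8.4, -1.2]
eef_pos: [0.621, -0.0978, 0.2033]
ft_force: [0.5, -11.2, -0.5]
```

```bash
for i in 1 2 3 4; do python3 -m jog '[[0,0.1,0,0,0],[0,0.1,0,0,0],[0,0,0,0,0]]' | egrep 'eef|ft'; done
```

```text
eef_pos: [0.6208, -0.0961, 0.2033]
ft_force: [0.6, -11.4, -0.7]
eef_pos: [0.6208, -0.0943, 0.2033]
ft_force: [0.8, -12.0, -0.4]
eef_pos: [0.6207, -0.0926, 0.2034]
ft_force: [0.2, -11.9, -1.1]
eef_pos: [0.6206, -0.0908, 0.2034]
ft_force: [0.4, -12.8, 0.3]
```

```bash
for i in 1 2; do python3 -m jog '[[0,0.1,0,0,0],[0,0,0,0,0]]' | egrep 'eef|ft'; done
```

```text
eef_pos: [0.6205, -0.0898, 0.2034]
ft_force: [0.4, -12.8, -1.0]
eef_pos: [0.6205, -0.0889, 0.2034]
ft_force: [0.9, -13.3, -0.2]
```

```bash
python3 -m jog '[[0,0.1,0,0,0],[0,0,0,0,0]]' | egrep 'eef|ft'
```

```text
eef_pos: [0.6204, -0.088, 0.2034]
ft_force: [1.2, -12.7, 0.0]
```

```bash
python3 -m jog '[[0,0.1,0,0,0],[0,0,0,0,0]]' | egrep 'eef|ft'
```

```text
eef_pos: [0.6204, -0.0871, 0.2034]
ft_force: [1.1, -13.3, -0.1]
```

```bash
python3 -m jog '[[0,0.1,0,0,0],[0,0,0,0,0]]' | egrep 'eef|ft'
```

```text
eef_pos: [0.6204, -0.0862, 0.2034]
ft_force: [0.8, -14.3, -0.1]
```

```bash
python3 -m jog '[[0,0.1,0,0,0],[0,0,0,0,0]]' | egrep 'eef|ft'
```

```text
eef_pos: [0.6204, -0.0829, 0.2031]
ft_force: [1.0, -8.2, -0.5]
```

The force dropped and the tool jumped forward, so it has tripped. Backing off and checking.

```bash
python3 -m jog '[[0,-0.6,0,0,0],[0,-1.5,0,0,0],[0,-1,0,0,0],[0,0,0,-3,0],[0,0,0,-6,0],[0,0,0,-6,0],[0,0,0,0,0],[0,0,0,0,0],[0,0,0,0,0]]'
python3 - <<'E'
from h import *
save('wrist','w6');save('side','d6')
a=cv2.imread('pics/w6.png')[0:300,140:420];b=cv2.imread('pics/d6.png')[180:310,250:370]
cv2.imwrite('pics/c6.png',np.hstack([cv2.resize(a,(392,420)),cv2.resize(b,(388,420),interpolation=cv2.INTER_CUBIC)]))
E
```

```text
t: 18.62
eef_pos: [0.6214, -0.1096, 0.3508]
tcp_rot: [0.692, 0.722, -0.001, -0.001]
ft_force: [0.4, 0.7, 0.2]
grip_width: 0.0002
grasp_force: 0.0
```

View pics/c6.png

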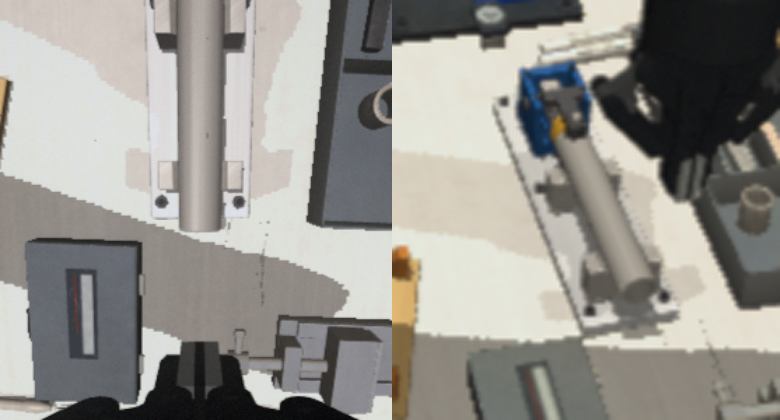

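The side crop shows the hold-down arm down on the tube just behind the cap, at crop (570,115). The tube is straight in both grooves and the gripper is clear, so I'm handing in.

```bash
python3 -c "
from cell import ctrl
print(ctrl.job_done())"
```

```text
the job is handed in; nothing more can be done
None
```

I laid the tube in both V-blocks with its cap to the tailstock and pushed it until the plunger tripped; the last picture shows the hold-down shut on the tube, and I handed the job in at about 18.7 s (no verdict was returned).

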